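Return a plug gauge through the bin's sprung flap

TASK

Return the plug gauge to the grey gauge return bin: holding it level by its tail, push it end first through the sprung flap until its nose presses the spring-loaded plunger hidden at the back and you feel it give a few millimetres, but do not drive the plunger to the end of its travel. Then let go so that the gauge drops into the bin behind the front lip, and take the hand out so that the flap swings shut by itself. Be gentle with the bin, and leave the other things on the desk where they are.

Things in the scene. Friction and masses are not known exactly. Their poses are not given: they have to be found in the camera images.
- gauge_center (a point): Plug gauge: a light rod with a narrow band near one end, 105 mm long, 15 mm across, 16 mm high (12 mm between the faces the fingers meet), about 0.15 kg, lying flat on the desk. The point is half-way along it and half-way up (8.5 mm over its underside). Its y axis runs along the rod, z up. Either end may go in first.
- bin: Gauge return bin of grey sheet metal, screwed down: 172 mm long (x), 110 mm wide (y; 104 inside), 99 mm high. Origin on the desk under the middle of the outer face of its front lip; x points level into the bin, y to the left looking in, z up. Its floor, behind the lip, is 4 mm above the desk.
- bin_lip (a point): Middle of the top edge of the bin's front lip, on its outer face, 36 mm above the desk; the lip is 4 mm thick. Axes as the bin's. The gauge passes level over this edge. With the plunger pressed by its nose the gauge's tail is 6 to 31 mm behind this point; let go there, it drops to the bin's floor, 32 mm below the lip.
- bin_pin (a point): Middle of the flap's hinge pin (6 mm thick), the top of the opening: 33 mm behind and 57 mm above the lip point, so the open front leans back 30 degrees; it is 104 mm wide. The roof begins 3 mm before the pin, its top 6 mm above it. Fingers tilted about 40 degrees (hand leaning back out of the bin) can go 55 mm in past the lip under the pin.
- flap (a joint): Angle of the plain steel flap (100 mm wide, 63 mm from pin to lower edge) in the sloping front. 0 = shut, its lower edge just over the lip; grows as it is pushed into the bin, to 2 rad; about 1.5 over a gauge passing level just above the lip. A light spring (0.04 N m shut, 0.05 N m more per rad: 1 to 2 N at the lower edge) shuts it.
- plunger (a joint): Travel of the hidden spring plunger, m: 0 = at rest, 0.008 = end. An upright plate 90 mm wide, 8 to 76 mm above the desk, yielding along the bin's x. Its face at rest is 111 to 129 mm behind the lip point, differently each time, to be found by feel: 4 N starts it, 0.8 N more per mm, about 10 N at the end.
- ring_gauge: Bystander: thick knurled steel ring, 54 mm across, 18 mm high; origin under its centre.
- tweezers: Bystander: steel tweezers, 128 mm long (y), 10 mm high; origin under the middle.
- micrometer: Bystander: outside micrometer, 140 mm long (y), 46 mm wide, 14 mm high; origin under the middle.
- cage_ring_desk: Bystander: thin ring, 31 mm across, 9 mm high; origin under its centre.
- oil_pot: Bystander: round lidded pot, 51 mm across, 36 mm high; origin under its centre.
- pen_blue: Bystander: thin pen, 108 mm long (y), 10 mm high; origin under the middle.
- mouse: Bystander: dark computer mouse, 104 mm long, 58 mm wide, 37 mm high; origin under the middle.
Not all that is in view belongs to the job. Of the things that look like the part that bears gauge_center, take the one that is farthest from the robot's base at the start.

How it is judged:
On the way, in this order (a step that is already met when the one before it is completed fails the run):
1. the gauge has pushed the flap in and its nose is past it (value of joint flap above 0.4 rad and x of gauge_center in the frame of bin_lip above -0.02 m and z of gauge_center in the frame of bin_lip above -0.005 m), for 0.1 s.
2. the gauge, through the flap, presses the plunger in by at least 1 mm (value of joint plunger above 0.001 m and value of joint flap above 0.4 rad and z of gauge_center in the frame of bin_lip above -0.005 m), for 0.2 s.
At the end, for the whole second after the job is handed in: The gauge lies at rest on the bin's floor, wholly behind the front lip (its centre 45 to 95 mm behind the lip and 15 to 35 mm below the lip's top), and the flap is shut (below 0.06 rad) (x of gauge_center in the frame of bin_lip between 0.045 and 0.095 m and z of gauge_center in the frame of bin_lip between -0.035 and -0.015 m and linear speed of plug_gauge below 0.02 m/s and value of joint flap below 0.06 rad); the robot touches nothing.
It fails at once if the plunger is driven to the end of its travel (beyond 7 mm) (value of joint plunger above 0.007 m).
It fails at once if the hand or arm presses on the bin or its flap with more than 20 N (contact force between any of the fingers, the arm and bin above 20 N).
It fails at once if a bystander is moved by more than 20 mm (distance of any of ring_gauge, tweezers, micrometer, cage_ring_desk, oil_pot, pen_blue, mouse from where it was at the start of the episode above 0.02 m).
It also fails if it takes over 58 s, if anything falls off the work surface, if the arm or the gripper's body presses on something with over 40 N, if the wrist force passes 120 N, or if a joint passes its speed limit or range.

ROBOT

A 7-joint arm with a two-finger parallel gripper is mounted at the origin on the work surface; the furniture and walls round the work are solid. World frame = base frame: x ahead of the robot, y to its left, z up, the work surface at z = 0. Lengths are in m, angles in rad, forces in N, time in s.
With the tool pointing down it reaches from about 0.425 to 0.925 m from the base axis. Payload 6.8 kg.
Tool frame: the origin (TCP) lies midway between the tips of the shut fingers; the grasp point (between the pads) lies 19 mm behind it (bot.pinch_z is the distance from the TCP to the grasp point, in m); x points along the fingers, y is the direction in which the jaws open and shut, and the axes are right-handed (so a half turn about x gives the same grasp; the last joint's range is limited). The gripper opens to 85 mm and grips with 20 to 120 N. Pads are 22 mm wide; open, the fingers measure 114 mm over their backs; the gripper's body (76 mm by 85 mm) begins 54 mm behind the grasp point. The pads swing forward as they close: fully open they stand 13 mm farther back than shut.
Start: joints at [-1.34, 0.477, 0.022, 1.555, -0.011, 1.109, -0.083], TCP at [0.224, 0.637, 0.231] pointing down, gripper open.
Joint ranges: [-2.96, 2.96], [-0.34, 2.1], [-1.41, 1.46], [0.24, 2.44], [-1.37, 4.51], [0.17, 1.92], [-2.96, 2.96]. Speed limits (rad/s): [2.39, 2.39, 3.14, 3.14, 3.14, 3.14, 3.14].

INTERFACE

Orientations are given as a unit quaternion [w, x, y, z].
In Python, from station import bot gives the robot as it stands. The module is installed in compiled form; this text tells all that it offers.
- The arm moves only by the tool step_arm, never from a script. Its argument "plan" is a list of rows, each a list of 6 numbers: the shift along the tool's x, y, z in units of 40 mm (1.0 is 40 mm), then the turn, a rotation vector about the tool's x, y, z in units of 360 degrees (1.0 is 360 degrees). In form: [[dx, dy, dz, ax, ay, az], ...]. A call has 1 to 8 rows; each row shifts and turns the commanded pose from where the row before left it, along the tool's axes as they then stand; what a row does not reach is not made up. A row lasts 1/8 s, in which the tool goes at most 62.5 mm and 10.7 degrees, less where a joint would pass 70% of its speed; a pose out of reach is approached as far as the arm can. A call with a number of a shift or a turn outside -1 to 1 is refused whole. A call with a gripper value outside its range is refused whole. "fingers" is the closure, from -1 (fully open) to 1 (shut), set as the call begins (left out, the last holds). The fingers move at their own pace and stop on an object; "force" is the grip in N (left out, the last holds). Time passes only in rows, so rows that do not move let the fingers close. It gives the time, the measured TCP pose, the force and the opening at its end, in the units of the state.
- bot.get_obs(): the state, without advancing time (a new reading comes with each control period).
- bot.read_camera(name): name is "scene" or "side" or "wrist"; returns (picture, depth): 420x560x3 uint8, red, green, blue; 420x560 float32, m along the optical axis (not along the pixel's ray), 0 where there is no reading.
- bot.camera_model(name): a dict with "mtx" (3x3 intrinsics, pixels), "origin" and "rotation" of the camera in the world; the wrist camera has in their place "T_tool_cam" (4x4, takes a point from camera to tool coordinates, whose origin is the TCP and whose axes are the tool frame's). Camera axes: x right, y up, looking along -z (the intrinsics and any distortion apply to the point x, -y, -z); pixel columns grow to the right and rows downward; lengths in m; the calibration is good to about 2 mm. A picture is of the moment at which its call begins: read the wrist's pose just before it. camera_model takes no time and is no camera call.
- bot.hand_in(): hands the job in, once; it reports no verdict.
The state is a dict: "t": time; "q": joint angles; "joint_vel": joint speeds; "joint_torque": joint torques, N m; "eef_pos": TCP position; "tool_rot": TCP orientation; "contact_force": force on the tool from outside, world axes, zero at the start; "torque": the same for the moment, N m; "gripper_width": opening from 0.0 (shut) to 1.0 (fully open).
Only numpy, scipy, OpenCV 4.12 (cv2) and the standard library are available. Lean on these libraries where they do the work, as an engineer would, in place of code of your own. Each camera call takes 0.05 s, during which the arm holds its last target.

## Working session

There is one attempt and no reset: what is moved stays moved. The work goes in short steps, Python scripts to look and compute and a tool call to move; the robot and the scene stay as the last step left them, time stands still between calls to the robot, and variables do not carry over. Pictures are saved under pics/ and viewed, and the job is handed in when it is done.

Besides the shell and the picture viewer there is one more tool, called after "Request:" as a command line: name --pt "numbers of a row" for each row, then --argument value for the rest. step_arm: Moves the arm, as the interface text tells. Shifts and turns lie within -1 to 1; 1 stands for 40 mm of shift or 360 degrees of turn. Its arguments: {"type":"object","properties":{"plan":{"type":"array"},"fingers":{"type":"number"},"force":{"type":"number"}},"required":["plan"]}

```bash
mkdir -p pics; python3 - <<'E'
from station import bot
import cv2,numpy as np
o=bot.get_obs()
for k in o: print(k,np.round(o[k],4))
print(bot.pinch_z)
for n in ["scene","side","wrist"]:
    im,d=bot.read_camera(n); cv2.imwrite(f"pics/{n}0.png",im[:,:,::-1]); np.save(f"pics/{n}0_d.npy",d)
    m=bot.camera_model(n)
    for k in m: print(n,k,np.round(m[k],4).tolist())
E
```

```text
t 0.0
q [-1.3401  0.4778  0.0224  1.5565 -0.0115  1.1093 -0.0831]
joint_vel [-0.0009 -0.0001 -0.     -0.0002  0.0004 -0.0005  0.0015]
joint_torque [ 6.00000e-04 -5.96441e+01  1.60840e+00 -2.81202e+01  1.25000e-02
  9.00000e-03  0.00000e+00]
eef_pos [0.2242 0.6361 0.2303]
tool_rot [ 0.6969  0.1186  0.6971 -0.1198]
contact_force [-0.2753 -0.8709  0.2316]
torque [-0.0393 -0.0119 -0.0074]
gripper_width 0.9984
0.0187
scene mtx [[481.1898, 0.0, 277.0075], [0.0, 481.1898, 213.644], [0.0, 0.0, 1.0]]
scene origin [0.178, -0.5675, 0.8164]
scene rotation [0.8881, 0.3652, -0.1038, -0.2591]
side mtx [[383.6551, 0.0, 284.5903], [0.0, 383.6551, 211.5773], [0.0, 0.0, 1.0]]
side origin [0.427, 0.5241, 0.7824]
side rotation [-0.1279, -0.0431, 0.3032, 0.9433]
wrist mtx [[318.1361, 0.0, 281.2269], [0.0, 318.1361, 211.5022], [0.0, 0.0, 1.0]]
wrist T_tool_cam [[0.001, 0.3052, -0.9523, -0.1426], [1.0, -0.0005, 0.0009, -0.0004], [-0.0002, -0.9523, -0.3052, -0.0793], [0.0, 0.0, 0.0, 1.0]]
```

View pics/scene0.png

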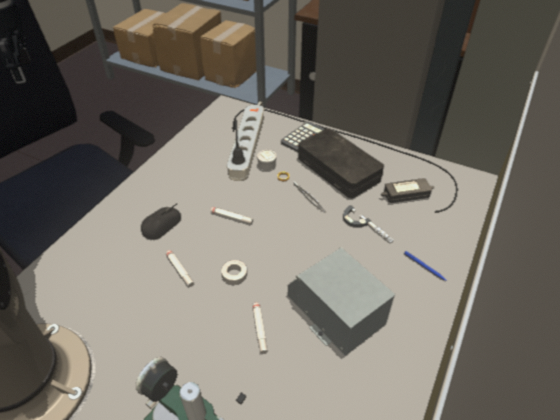

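View pics/side0.png

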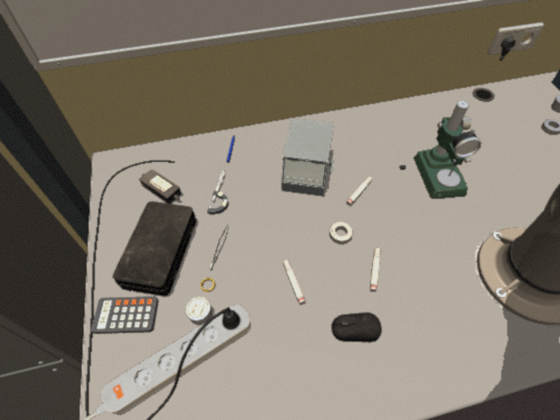

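View pics/wrist0.png

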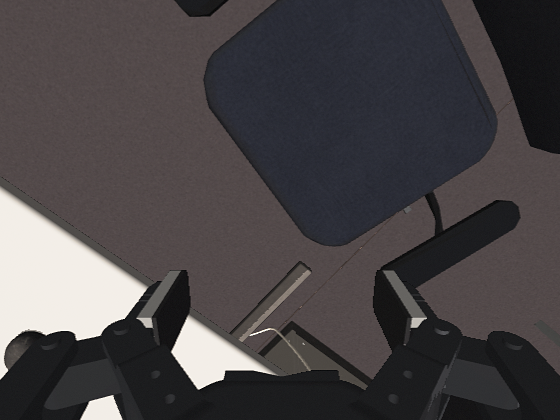

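The scene view shows three gauges near (231,215), (179,267) and (260,327), with the bin near (340,298). The side view shows the same gauges at (293,281), (375,268) and (360,190). There the bin is near (307,155) and its open front faces the bottom of the image. Next I'll measure them.

```bash
cat > h.py <<'E'
import numpy as np, cv2
from scipy.spatial.transform import Rotation as R
from station import bot
def Rq(q): return R.from_quat([q[1],q[2],q[3],q[0]])
def cam(n,obs=None):
    m=bot.camera_model(n)
    if n=="wrist":
        T=np.array(m["T_tool_cam"]); Rt=Rq(obs["tool_rot"]).as_matrix()
        return np.array(m["mtx"]),Rt@T[:3,3]+np.array(obs["eef_pos"]),Rt@T[:3,:3]
    return np.array(m["mtx"]),np.array(m["origin"]),Rq(m["rotation"]).as_matrix()
def rays(c,px):
    K,o,Rm=c; px=np.atleast_2d(px).astype(float)
    d=np.c_[(px[:,0]-K[0,2])/K[0,0],-(px[:,1]-K[1,2])/K[1,1],-np.ones(len(px))]
    return o,d@Rm.T
def onplane(c,px,z):
    o,d=rays(c,px); return o+d*((z-o[2])/d[:,2])[:,None]
def bydepth(c,px,D):
    o,d=rays(c,px); px=np.atleast_2d(px).astype(int)
    return o+d*D[px[:,1],px[:,0]][:,None]
def proj(c,P):
    K,o,Rm=c; p=(np.atleast_2d(P)-o)@Rm; 
    return np.c_[K[0,0]*p[:,0]/-p[:,2]+K[0,2],K[1,1]*-p[:,1]/-p[:,2]+K[1,2]]
E
python3 - <<'E'
from h import *
np.set_printoptions(precision=4,suppress=True)
for n,seeds in [("side",[(293,281),(375,268),(360,190)]),("scene",[(231,215),(179,267),(260,327)])]:
    im=cv2.imread(f"pics/{n}0.png"); D=np.load(f"pics/{n}0_d.npy"); c=cam(n)
    print(n,"desk",bydepth(c,[(260,220),(330,300),(200,300)],D)[:, 2])
    g=im.min(2).astype(int); 
    hsv=cv2.cvtColor(im,cv2.COLOR_BGR2HSV)
    for s in seeds:
        x,y=s; w=im[y-28:y+29,x-28:x+29]
        yy,xx=np.mgrid[y-28:y+29,x-28:x+29]
        P=bydepth(c,np.c_[xx.ravel(),yy.ravel()],D)
        k=(P[:,2]>0.007)&(P[:,2]<0.03)
        m=k.reshape(57,57).astype(np.uint8)
        nl,lab=cv2.connectedComponents(m); L=lab[28,28]
        Q=P[(lab==L).ravel()] ; 
        r=cv2.minAreaRect(Q[:,:2].astype(np.float32)*1000)
        print(s,L,len(Q),r,"zmax",np.percentile(Q[:,2],[50,95]),"dist",np.hypot(*r[0]))
    for s in seeds: print(im[s[1],s[0]],end=' ')
im=cv2.imread("pics/side0.png")[100:220,260:400]; cv2.imwrite("pics/sidebin.png",cv2.resize(im,None,fx=5,fy=5,interpolation=cv2.INTER_CUBIC))
im=cv2.imread("pics/scene0.png")[230:370,200:410]; cv2.imwrite("pics/scenebin.png",cv2.resize(im,None,fx=3.8,fy=3.8,interpolation=cv2.INTER_CUBIC))
E
```

```text
side desk [-0.004  -0.0041  0.0299]
(293, 281) 1 300 ((510.2170104980469, 164.96131896972656), (14.791125297546387, 105.87080383300781), 35.49403762817383) zmax [0.0115 0.0142] dist 536.2216282077737
(375, 268) 2 276 ((340.99481201171875, 86.55963134765625), (14.660977363586426, 105.44587707519531), 2.625343084335327) zmax [0.0115 0.014 ] dist 351.809652508213
(360, 190) 1 186 ((411.38525390625, -127.45796966552734), (105.58946228027344, 14.799809455871582), 67.00901794433594) zmax [0.0114 0.0148] dist 430.6777927439123
[215 226 226] [210 226 226] [214 227 228] scene desk [ 0.0012  0.0985 -0.0012]
(231, 215) 1 231 ((510.4678649902344, 161.63446044921875), (16.83089828491211, 105.05025482177734), 35.30488586425781) zmax [0.0124 0.0154] dist 535.4466733414246
(179, 267) 1 284 ((341.5382995605469, 83.29025268554688), (14.93393325805664, 106.53759002685547), 2.4197137355804443) zmax [0.0126 0.0162] dist 351.54754480600786
(260, 327) 1 372 ((411.5884094238281, -130.49057006835938), (105.9850082397461, 14.388368606567383), 67.47404479980469) zmax [0.0129 0.0159] dist 431.7786558513542
[224 234 231] [220 232 231] [222 230 231]
```

View pics/sidebin.png

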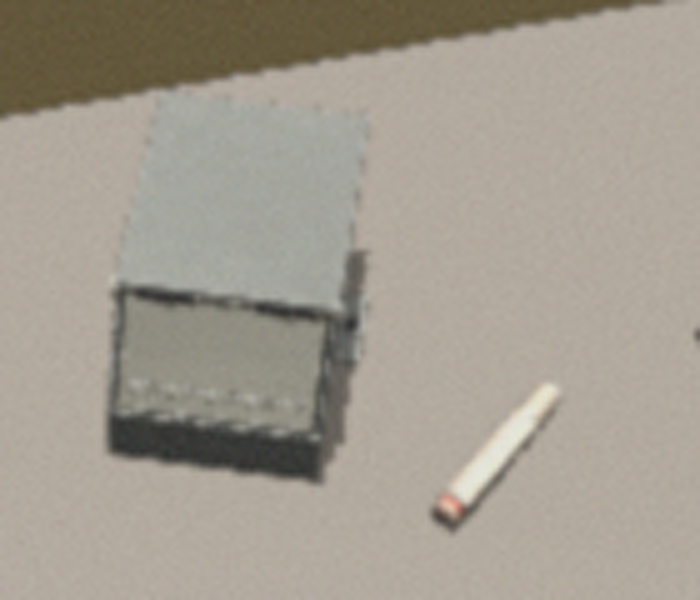

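View pics/scenebin.png

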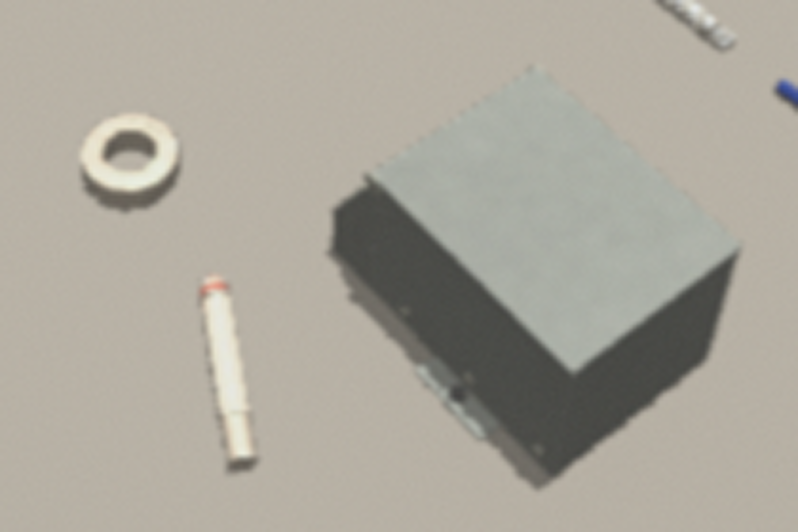

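The lens-farthest gauge is the one at about (0.510, 0.163). Now the bin.

```bash
python3 - <<'E'
from h import *
np.set_printoptions(precision=4,suppress=True)
for n,(x0,x1,y0,y1) in [("side",(265,350,100,210)),("scene",(270,410,235,360))]:
    D=np.load(f"pics/{n}0_d.npy"); c=cam(n)
    yy,xx=np.mgrid[y0:y1,x0:x1]
    px=np.c_[xx.ravel(),yy.ravel()]; P=bydepth(c,px,D)
    k=(P[:,2]>0.088)&(P[:,2]<0.112); Q=P[k]; print(n,k.sum(),np.median(Q[:,2]))
    # shape of whole thing
    # ray onto z=.099 for mask pixels
    m=np.zeros(D.shape,np.uint8); m[px[k][:,1],px[k][:,0]]=1
    m=cv2.morphologyEx(m,cv2.MORPH_OPEN,np.ones((3,3)))
    v=np.argwhere(m)[:,::-1]; W=onplane(c,v,0.099)
    r=cv2.minAreaRect((W[:,:2]*1000).astype(np.float32)); print(r); print(cv2.boxPoints(r))
# side lip: sidebin zoom px coordinates/5+offset
c=cam("side")
lipL=np.array([110,410])/5+[260,100]; lipR=np.array([325,432])/5+[260,100]
print("lip top",onplane(c,[lipL,lipR],0.036))
botL=np.array([110,450])/5+[260,100]; botR=np.array([322,480])/5+[260,100]
print("lip bottom",onplane(c,[botL,botR],0.0))
E
```

```text
side 1829 0.09667500044481181
((562.7334594726562, -179.66893005371094), (112.1741943359375, 149.23057556152344), 5.400660514831543)
[[ 499.8726 -110.6638]
 [ 513.9181 -259.2319]
 [ 625.5944 -248.6741]
 [ 611.5488 -100.106 ]]
scene 4124 0.09792174561359762
((559.81982421875, -191.0442352294922), (118.58431243896484, 145.83836364746094), 5.221208095550537)
[[ 494.1379 -123.8233]
 [ 507.4094 -269.0565]
 [ 625.5017 -258.2652]
 [ 612.2302 -113.032 ]]
lip top [[ 0.6041 -0.0785  0.036 ]
 [ 0.496  -0.0932  0.036 ]]
lip bottom [[ 0.6052 -0.0814  0.    ]
 [ 0.4942 -0.0912  0.    ]]
```

```bash
cat >> h.py <<'E'
def pose(h,tilt,s):
    h=np.radians(h);t=np.radians(tilt)
    x=np.array([np.cos(h)*np.sin(t),np.sin(h)*np.sin(t),-np.cos(t)]); y=s*np.array([-np.sin(h),np.cos(h),0])
    return np.c_[x,y,np.cross(x,y)]
def rel(obs,P,Rm):
    """shift in tool axes (mm) and rotvec (deg) in tool axes"""
    R0=Rq(obs["tool_rot"]).as_matrix(); p=np.array(obs["eef_pos"])
    return R0.T@(np.array(P)-p)*1000, np.degrees(R.from_matrix(R0.T@Rm).as_rotvec())
E
python3 - <<'E'
from h import *
np.set_printoptions(precision=3,suppress=True)
o=bot.get_obs(); print(Rq(o["tool_rot"]).as_matrix())
for h in (-54.6,125.4):
  for s in (1,-1):
    Rm=pose(h,40,s); print(h,s,rel(o,[0.48,0.206,0.1],Rm), "z",Rm[:,2])
E
```

```text
[[-0.     0.332  0.943]
 [-0.001  0.943 -0.332]
 [-1.    -0.001  0.   ]]
-54.6 1 (array([ 131.048, -320.572,  384.192]), array([ 33.756, -38.682, -12.204])) z [ 0.444 -0.624  0.643]
-54.6 -1 (array([ 131.048, -320.572,  384.192]), array([-137.324,   15.755,  -49.937])) z [-0.444  0.624 -0.643]
125.4 1 (array([ 131.048, -320.572,  384.192]), array([-137.326,  -15.945,   50.028])) z [-0.444  0.624  0.643]
125.4 -1 (array([ 131.048, -320.572,  384.192]), array([33.706, 38.746, 12.35 ])) z [ 0.444 -0.624 -0.643]
```

```bash
python3 - <<'E'
from h import *
np.set_printoptions(precision=3,suppress=True)
c=cam("side")
for n,p,z in [("mouse",[(333,326),(381,327),(357,316),(357,340)],.02),("ring",[(341,232)],.01),("pot",[(198,309)],.03),("cage",[(208,285)],.005),("strip",[(245,312),(231,318)],.02),("tweezers",[(212,268),(227,227)],.005),("microm",[(217,204),(222,172)],.007),("microscope",[(440,175)],.1),("chip",[(403,167)],0)]:
    print(n,onplane(c,p,z))
im=cv2.imread("pics/side0.png")[240:320,250:350]; cv2.imwrite("pics/g.png",cv2.resize(im,None,fx=6,fy=6,interpolation=cv2.INTER_CUBIC))
E
```

```text
mouse [[0.406 0.245 0.02 ]
 [0.313 0.221 0.02 ]
 [0.363 0.212 0.02 ]
 [0.355 0.26  0.02 ]]
ring [[0.432 0.013 0.01 ]]
pot [[0.679 0.288 0.03 ]]
cage [[0.688 0.223 0.005]]
strip [[0.587 0.265 0.02 ]
 [0.61  0.284 0.02 ]]
tweezers [[0.695 0.182 0.005]
 [0.702 0.069 0.005]]
microm [[ 0.75   0.011  0.007]
 [ 0.776 -0.093  0.007]]
microscope [[ 0.237 -0.145  0.1  ]]
chip [[ 0.308 -0.247 -0.   ]]
```

View pics/g.png

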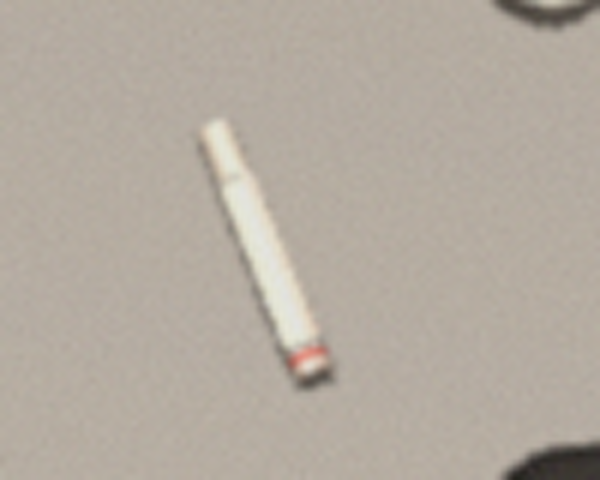

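The tail is the red-banded (+y) end, at about (0.480, 0.206). I'll translate to a hover first, then rotate.

```bash
python3 - <<'E'
from h import *
np.set_printoptions(precision=3,suppress=True)
o=bot.get_obs()
Rm=pose(-54.6,40,1); G=np.array([.488,.1947,.010]); 
H=G-Rm[:,0]*.13; print(H)
s,r=rel(o,H,Rm); print(s/40, s/40/12, r, r/360, r/360/8)
E
```

```text
[0.44  0.263 0.11 ]
[ 3.035 -7.011  8.18 ] [ 0.253 -0.584  0.682] [ 33.756 -38.682 -12.204] [ 0.094 -0.107 -0.034] [ 0.012 -0.013 -0.004]
```

Request:
step_arm --pt "0.25 -0.58 0.68 0 0 0" --pt "0.25 -0.58 0.68 0 0 0" --pt "0.25 -0.58 0.68 0 0 0" --pt "0.25 -0.58 0.68 0 0 0" --pt "0.25 -0.58 0.68 0 0 0" --pt "0.25 -0.58 0.68 0 0 0" --pt "0.25 -0.58 0.68 0 0 0" --pt "0.25 -0.58 0.68 0 0 0" --fingers 0.0 --force 40

```text
t: 1.15
eef_pos: [0.3683, 0.3881, 0.1509]
tool_rot: [0.697, 0.119, 0.697, -0.119]
contact_force: [0.6, 0.4, 0.2]
gripper_width: 0.499
```

Request:
step_arm --pt "0.25 -0.58 0.68 0 0 0" --pt "0.25 -0.58 0.68 0 0 0" --pt "0.2 -0.58 0.68 0 0 0" --pt "0.1 -0.58 0.68 0 0 0" --pt "0 0 0 0 0 0"

```text
t: 1.78
eef_pos: [0.4408, 0.2623, 0.1188]
tool_rot: [0.697, 0.12, 0.697, -0.122]
contact_force: [-0.7, 0.8, 0.8]
gripper_width: 0.5
```

Request:
step_arm --pt "0 0 0 0.012 -0.0134 -0.0042" --pt "0 0 0 0.012 -0.0134 -0.0042" --pt "0 0 0 0.012 -0.0134 -0.0042" --pt "0 0 0 0.012 -0.0134 -0.0042" --pt "0 0 0 0.012 -0.0134 -0.0042" --pt "0 0 0 0.012 -0.0134 -0.0042" --pt "0 0 0 0.012 -0.0134 -0.0042" --pt "0 0 0 0.01 -0.0134 -0.0042"

```text
t: 2.78
eef_pos: [0.4389, 0.2671, 0.1193]
tool_rot: [0.805, 0.195, 0.376, -0.416]
contact_force: [0.4, 0.1, 0.0]
gripper_width: 0.499
```

```bash
cat > look.py <<'E'
from h import *
import sys
np.set_printoptions(precision=4,suppress=True)
o=bot.get_obs()
for n in sys.argv[2:]:
    im,d=bot.read_camera(n); cv2.imwrite(f"pics/{n}{sys.argv[1]}.png",im[:,:,::-1]); np.save(f"pics/{n}{sys.argv[1]}_d.npy",d)
import json
json.dump({k:np.array(v).tolist() for k,v in o.items()},open(f"pics/o{sys.argv[1]}.json","w"))
print(o["t"],o["q"],o["eef_pos"],o["contact_force"],o["gripper_width"])
E
cat > tgt.py <<'E'
from h import *
np.set_printoptions(precision=3,suppress=True)
o=bot.get_obs()
Rm=pose(-54.6,40,1); G=np.array([.488,.1947,.010])
s,r=rel(o,G,Rm); print("mm",s,"u",s/40,"deg",r,"u",r/360)
E
python3 look.py 1 wrist side; python3 tgt.py
```

```text
2.775 [-1.4713  0.5813  0.536   2.0451  0.4667  0.9044 -0.7083] [0.4389 0.2671 0.1193] [0.4303 0.102  0.0357] 0.4989380803701576
mm [140.072  -2.406  -0.604] u [ 3.502 -0.06  -0.015] deg [ 0.202 -0.145 -0.039] u [ 0.001 -0.    -0.   ]
```

View pics/wrist1.png

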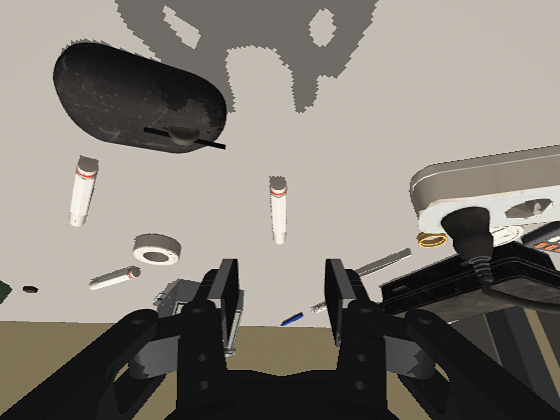

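View pics/side1.png

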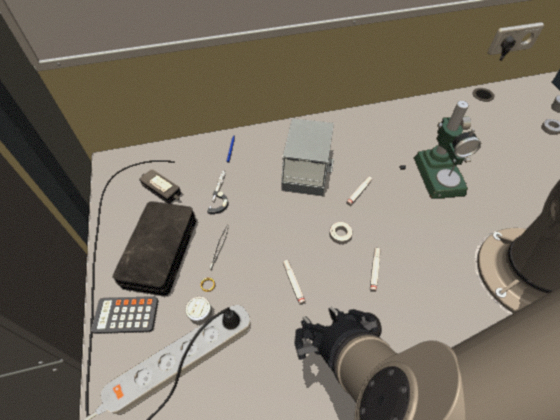

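The wrist view shows the gauge centred between the jaws, at column about 279, with its tail near row 180 and nose near row 243. I'll work out its position from this view.

```bash
python3 - <<'E'
from h import *
import json
np.set_printoptions(precision=4,suppress=True)
o=json.load(open("pics/o1.json")); c=cam("wrist",o)
im=cv2.imread("pics/wrist1.png"); D=np.load("pics/wrist1_d.npy")
yy,xx=np.mgrid[160:260,255:305]; px=np.c_[xx.ravel(),yy.ravel()]
P=bydepth(c,px,D); k=(P[:,2]>0.006)&(P[:,2]<.03)
print(np.median(P[~k][:,2])); Q=P[k]
r=cv2.minAreaRect((Q[:,:2]*1000).astype(np.float32)); print(r, np.percentile(Q[:,2],[50,95,99]))
cr=im[140:340,180:380]; cv2.imwrite("pics/wc.png",cv2.resize(cr,None,fx=3,fy=3))
# bin roof in wrist later
E
```

```text
0.00016295422232620593
((507.2046203613281, 164.62188720703125), (14.51130485534668, 105.62303924560547), 35.75625991821289) [0.0137 0.0156 0.016 ]
```

View pics/wc.png

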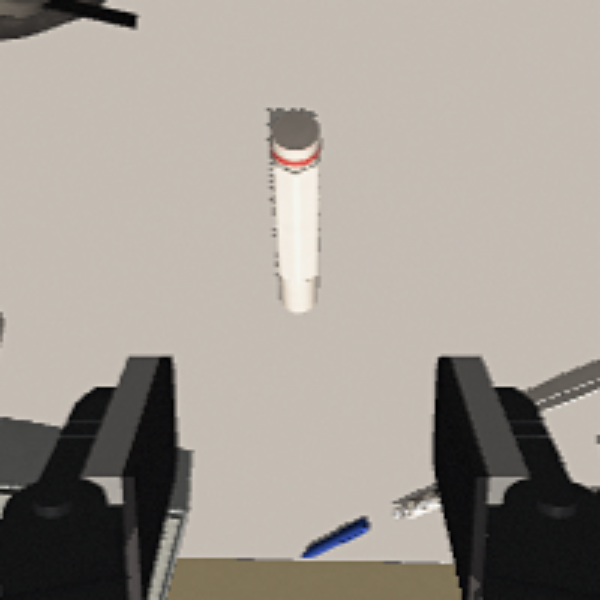

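Request:
step_arm --pt "0.5 -0.02 0 0 0 0" --pt "0.6 -0.02 -0.01 0 0 0" --pt "0.6 -0.02 0 0 0 0" --pt "0.6 -0.02 0 0 0 0" --pt "0.4 0 0 0 0 0" --pt "0.3 0 0 0 0 0" --pt "0 0 0 0 0 0" --pt "0 0 0 0 0 0"

```text
t: 3.88
eef_pos: [0.4812, 0.202, 0.0271]
tool_rot: [0.804, 0.195, 0.377, -0.416]
contact_force: [0.3, 0.6, 0.2]
gripper_width: 0.501
```

```bash
python3 tgt.py; python3 look.py 2 wrist
```

```text
mm [19.43   1.333 -3.363] u [ 0.486  0.033 -0.084] deg [-0.071 -0.229  0.067] u [-0.    -0.001  0.   ]
3.875 [-1.3464  0.7553  0.5481  2.1138  0.5266  0.6251 -0.7452] [0.4812 0.202  0.0271] [0.2541 0.5795 0.1722] 0.5011270835362726
```

View pics/wrist2.png

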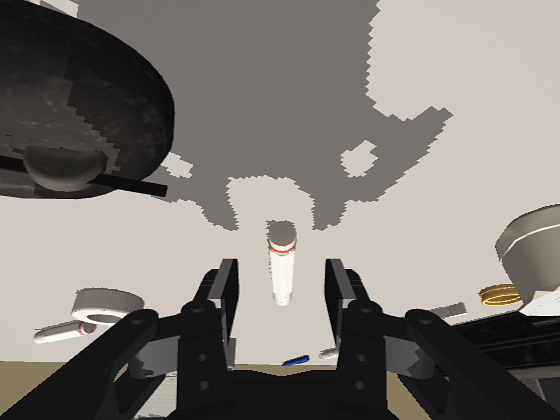

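Request:
step_arm --pt "0.25 0.02 -0.04 0 0 0" --pt "0.2 0.02 -0.03 0 0 0" --pt "0 0 0 0 0 0" --pt "0 0 0 0 0 0"

```text
t: 4.42
eef_pos: [0.4879, 0.1943, 0.0112]
tool_rot: [0.804, 0.195, 0.377, -0.417]
contact_force: [0.3, -0.4, -0.8]
gripper_width: 0.499
```

Request:
step_arm --pt "0 0 0 0 0 0" --pt "0 0 0 0 0 0" --pt "0 0 0 0 0 0" --pt "0 0 0 0 0 0" --pt "0 0 0 0 0 0" --pt "0 0 0 0 0 0" --fingers 1 --force 50

```text
t: 5.18
eef_pos: [0.4879, 0.1947, 0.0114]
tool_rot: [0.804, 0.195, 0.377, -0.416]
contact_force: [-3.9, 2.1, 5.6]
gripper_width: 0.123
```

```bash
python3 tgt.py; python3 look.py 3 wrist scene
```

```text
mm [ 1.151  0.1   -0.868] u [ 0.029  0.002 -0.022] deg [-0.081 -0.19   0.107] u [-0.    -0.001  0.   ]
5.175 [-1.3285  0.7913  0.5486  2.1133  0.5339  0.5866 -0.7543] [0.4879 0.1947 0.0114] [-3.8533  2.1234  5.6208] 0.12266338000495448
```

View pics/wrist3.png

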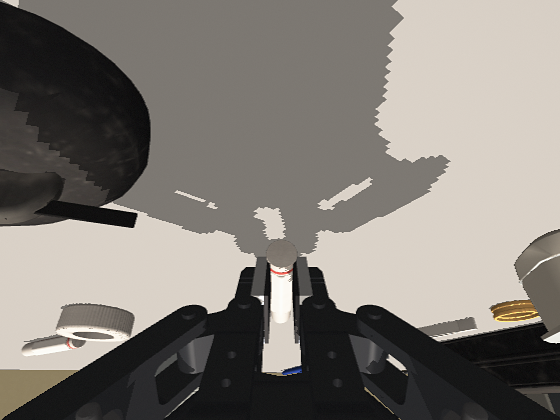

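View pics/scene3.png

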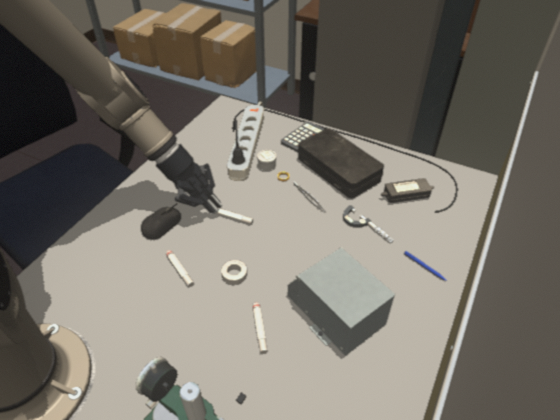

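The gauge is held near the tail, with a jaw gap of about 10–12 mm. Lifting now.

Request:
step_arm --pt "-0.2 0 0.17 0 0 0" --pt "-0.4 0 0.33 0 0 0" --pt "-0.4 0 0.33 0 0 0" --pt "-0.4 0 0.33 0 0 0" --pt "-0.3 0 0.25 0 0 0" --pt "0 0 0 0 0 0" --force 70

```text
t: 6.02
eef_pos: [0.4881, 0.195, 0.1004]
tool_rot: [0.804, 0.196, 0.377, -0.416]
contact_force: [-0.6, 0.6, -1.4]
gripper_width: 0.115
```

```bash
python3 look.py 4 wrist side scene
```

```text
6.025 [-1.3542  0.6033  0.5811  2.1067  0.5385  0.752  -0.6587] [0.4881 0.195  0.1004] [-0.6287  0.5851 -1.4269] 0.11546610775092002
```

View pics/wrist4.png

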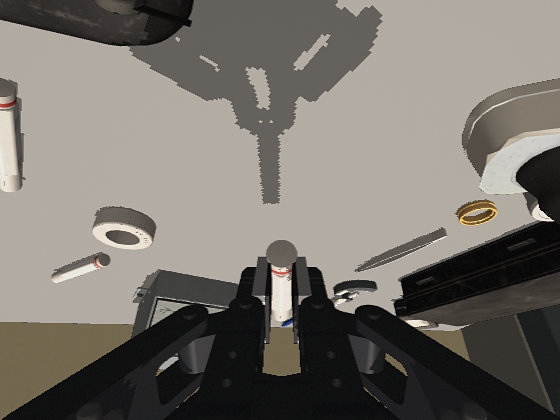

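View pics/side4.png

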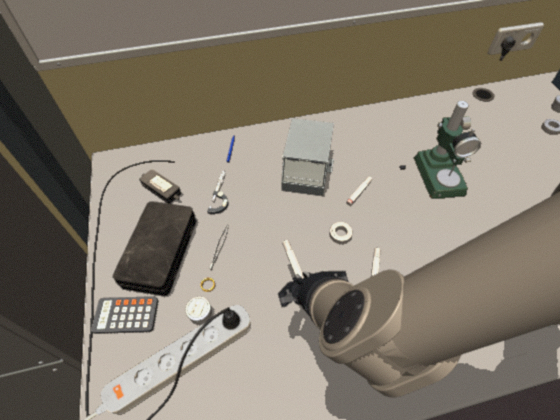

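The gauge is lifted and its tail is at (281,252) in the wrist view, almost unmoved from before, so no sag there. I'll check level and nose position by depth.

```bash
cat > rod.py <<'E'
from h import *
import json,sys
np.set_printoptions(precision=4,suppress=True)
tag=sys.argv[1]; o=json.load(open(f"pics/o{tag}.json"))
T=np.array(o["eef_pos"]); Rm=Rq(o["tool_rot"]).as_matrix()
u=Rm[:,0].copy(); u[2]=0; u/=np.linalg.norm(u); l=np.array([-u[1],u[0],0])
print("heading",np.degrees(np.arctan2(u[1],u[0])),"tilt",np.degrees(np.arccos(-Rm[2,0])),"roll",Rm[2,1])
for n in sys.argv[2:]:
    c=cam(n); D=np.load(f"pics/{n}{tag}_d.npy"); im=cv2.imread(f"pics/{n}{tag}.png")
    yy,xx=np.mgrid[0:420,0:560]; px=np.c_[xx.ravel(),yy.ravel()]
    P=bydepth(c,px,D)-T; a=P@u; b=P@l; z=P[:,2]
    br=im.reshape(-1,3).min(1)>140
    k=(a>15)&(a<110)&(abs(b)<15)&(abs(z)<.0+.03)&br&(D.ravel()>0)
    k&=True
    if k.sum()==0: 
        k=(a>.015)&(a<.11)&(abs(b)<.02)&(abs(z)<.03)&br
    A=np.c_[a[k],np.ones(k.sum())]
    fz=np.linalg.lstsq(A,z[k],rcond=None)[0]; fb=np.linalg.lstsq(A,b[k],rcond=None)[0]
    print(n,k.sum(),"a range",np.percentile(a[k],[1,99]),"slope z deg",np.degrees(np.arctan(fz[0])),"z at a=0",fz[1],"yaw deg",np.degrees(np.arctan(fb[0])),"b0",fb[1])
E
python3 rod.py 4 scene side
```

```text
heading -54.67123745336801 tilt 39.738101757391895 roll 0.001192144526030836
scene 170 a range [0.0164 0.0909] slope z deg -0.4859403706112272 z at a=0 -0.0008419017898917556 yaw deg -0.44544034677136135 b0 -0.0019121783580309437
side 236 a range [0.0163 0.0891] slope z deg -1.3923158501294834 z at a=0 -0.0005281803060441603 yaw deg -0.10220599763341648 b0 0.0017668969835658984
```

```bash
cat > tb.py <<'E'
from h import *
import sys
np.set_printoptions(precision=3,suppress=True)
o=bot.get_obs()
lip=np.array([.550,-.0855,.036]); bx=np.array([.094,-.9956,0])
d,z=float(sys.argv[1]),float(sys.argv[2])
Rm=pose(-84.6,41,1); G=lip+bx*d/1000; G[2]=z/1000
s,r=rel(o,G,Rm); print(G,o["eef_pos"],"mm",s,"u",s/40,"deg",r,"u",r/360)
e=np.array(o["eef_pos"])-lip; print("TCP in lip frame",e@bx*1000,e@np.array([.9956,.094,0])*1000,e[2]*1000, o["contact_force"],o["t"])
E
python3 tb.py -150 100
```

```text
[0.536 0.064 0.1  ] [0.487 0.195 0.099] mm [ 85.569 -35.954 104.096] u [ 2.139 -0.899  2.602] deg [ 22.803  -1.142 -19.3  ] u [ 0.063 -0.003 -0.054]
TCP in lip frame -284.75979895391816 -35.95707333989159 63.03531952022651 [-0.372  0.112 -1.292] 6.175
```

Request:
step_arm --pt "0.3 -0.12 0.36 0 0 0" --pt "0.43 -0.18 0.52 0 0 0" --pt "0.43 -0.18 0.52 0 0 0" --pt "0.43 -0.18 0.52 0 0 0" --pt "0.35 -0.16 0.43 0 0 0" --pt "0.2 -0.08 0.25 0 0 0" --pt "0 0 0 0 0 0"

```text
t: 7.05
eef_pos: [0.5362, 0.0628, 0.1004]
tool_rot: [0.804, 0.195, 0.377, -0.417]
contact_force: [0.5, 0.8, -2.0]
gripper_width: 0.116
```

Request:
step_arm --pt "0 0 0 0.0105 -0.0006 -0.009" --pt "0 0 0 0.0105 -0.0006 -0.009" --pt "0 0 0 0.0105 -0.0006 -0.009" --pt "0 0 0 0.0105 -0.0006 -0.009" --pt "0 0 0 0.0105 -0.0006 -0.009" --pt "0 0 0 0.0105 -0.0006 -0.009" --pt "0 0 0 0 0 0" --pt "0 0 0 0 0 0"

```text
t: 8.05
eef_pos: [0.5359, 0.0645, 0.1002]
tool_rot: [0.674, 0.277, 0.307, -0.612]
contact_force: [-0.1, 0.3, -1.0]
gripper_width: 0.109
```

```bash
python3 look.py 5 wrist side scene; python3 rod.py 5 side scene; python3 tb.py -130 52
```

```text
8.05 [-1.0579  0.708   0.623   1.9486  0.3305  0.9226 -0.6442] [0.5359 0.0645 0.1002] [-0.0963  0.2849 -1.0293] 0.10939053484570736
heading -84.62704848500051 tilt 41.15969498532283 roll -0.002360755234044165
side 19 a range [0.0764 0.0891] slope z deg -4.82240457103545 z at a=0 0.007791503345334051 yaw deg -22.587388259283813 b0 0.036319567409804826
scene 206 a range [0.0159 0.091 ] slope z deg 0.17692228988039446 z at a=0 0.0011406549531254781 yaw deg 0.558003353680608 b0 -0.0010713330940984533
[0.538 0.044 0.052] [0.536 0.064 0.1  ] mm [ 49.764   0.295 -16.57 ] u [ 1.244  0.007 -0.414] deg [0.133 0.164 0.06 ] u [0. 0. 0.]
TCP in lip frame -150.28821380665468 -0.20674947892374343 64.37070320687016 [-0.658  0.231 -1.217] 8.2
```

View pics/wrist5.png

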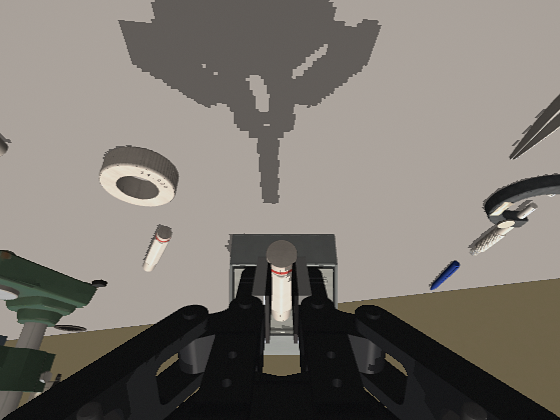

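View pics/side5.png

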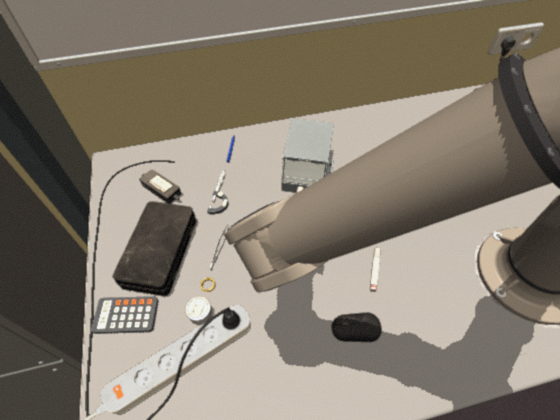

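View pics/scene5.png

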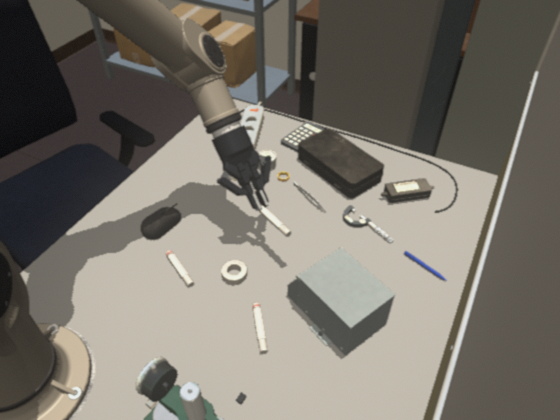

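The wrist view shows the bin lip spanning columns 230–336, its foot at row 234, with the gauge at column 281, so it is centred. I'll check the lip position from this view.

```bash
python3 - <<'E'
from h import *
import json
np.set_printoptions(precision=4,suppress=True)
o=json.load(open("pics/o5.json")); c=cam("wrist",o); D=np.load("pics/wrist5_d.npy")
print(onplane(c,[(230,234),(336,234)],0.0)); print(onplane(c,[(229,264),(337,264)],0.036))
im=cv2.imread("pics/wrist5.png")[220:360,210:360]; cv2.imwrite("pics/w5.png",cv2.resize(im,None,fx=4,fy=4,interpolation=cv2.INTER_CUBIC))
for col in (236,242,325,330):
    px=[(col,r) for r in range(230,300,4)]; print(col); print(np.c_[[p[1] for p in px],bydepth(c,px,D)].tolist()[0:0]); 
    P=bydepth(c,px,D); print(np.c_[[p[1] for p in px],P[:,1:]*1000].round(0).tolist())
E
```

```text
[[ 0.4942 -0.0945  0.    ]
 [ 0.608  -0.0828  0.    ]]
[[ 0.4965 -0.0902  0.036 ]
 [ 0.6049 -0.0788  0.036 ]]
236
[]
[[230.0, -84.0, 0.0], [234.0, -92.0, 1.0], [238.0, -93.0, 5.0], [242.0, -91.0, 11.0], [246.0, -91.0, 15.0], [250.0, -92.0, 19.0], [254.0, -90.0, 25.0], [258.0, -93.0, 28.0], [262.0, -90.0, 33.0], [266.0, -118.0, 27.0], [270.0, -93.0, 41.0], [274.0, -95.0, 44.0], [278.0, -98.0, 48.0], [282.0, -99.0, 51.0], [286.0, -100.0, 55.0], [290.0, -104.0, 58.0], [294.0, 89.0, 119.0], [298.0, 98.0, 123.0]]
242
[]
[[230.0, -83.0, 0.0], [234.0, -92.0, 1.0], [238.0, -91.0, 6.0], [242.0, -91.0, 10.0], [246.0, -90.0, 15.0], [250.0, -89.0, 20.0], [254.0, -91.0, 24.0], [258.0, -91.0, 28.0], [262.0, -90.0, 33.0], [266.0, -167.0, 8.0], [270.0, -92.0, 41.0], [274.0, 77.0, 106.0], [278.0, 79.0, 108.0], [282.0, 81.0, 111.0], [286.0, 83.0, 114.0], [290.0, 86.0, 116.0], [294.0, 87.0, 118.0], [298.0, 102.0, 124.0]]
325
[]
[[230.0, -74.0, 1.0], [234.0, -82.0, 1.0], [238.0, -82.0, 6.0], [242.0, -83.0, 10.0], [246.0, -83.0, 15.0], [250.0, -81.0, 20.0], [254.0, -83.0, 24.0], [258.0, -82.0, 29.0], [262.0, -83.0, 33.0], [266.0, -150.0, 11.0], [270.0, -83.0, 41.0], [274.0, -86.0, 44.0], [278.0, -89.0, 48.0], [282.0, -90.0, 51.0], [286.0, 87.0, 114.0], [290.0, 89.0, 116.0], [294.0, 91.0, 118.0], [298.0, 102.0, 123.0]]
330
[]
[[230.0, -73.0, 1.0], [234.0, -82.0, 1.0], [238.0, -81.0, 6.0], [242.0, -82.0, 10.0], [246.0, -82.0, 15.0], [250.0, -83.0, 19.0], [254.0, -82.0, 24.0], [258.0, -83.0, 28.0], [262.0, -83.0, 32.0], [266.0, -83.0, 37.0], [270.0, -84.0, 41.0], [274.0, -85.0, 44.0], [278.0, -87.0, 48.0], [282.0, -90.0, 51.0], [286.0, -91.0, 55.0], [290.0, -92.0, 59.0], [294.0, -95.0, 62.0], [298.0, -98.0, 65.0]]
```

View pics/w5.png

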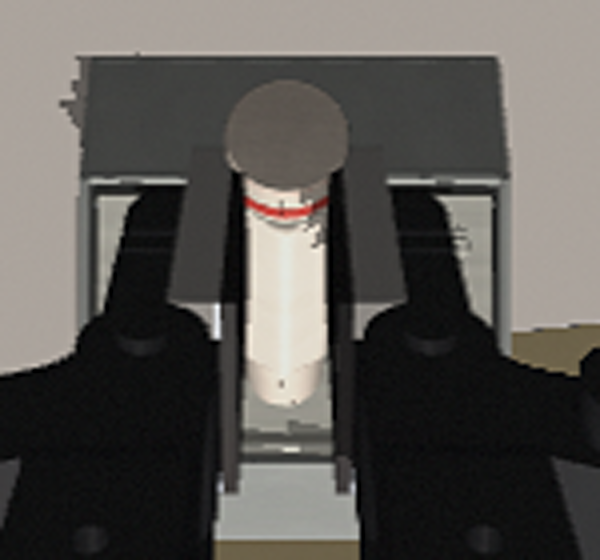

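Request:
step_arm --pt "0.3 0 -0.1 0 0 0" --pt "0.35 0 -0.12 0 0 0" --pt "0.35 0 -0.12 0 0 0" --pt "0.24 0.005 -0.07 0 0 0" --pt "0 0 0 0 0 0" --pt "0 0 0 0 0 0"

```text
t: 8.95
eef_pos: [0.5385, 0.0438, 0.0525]
tool_rot: [0.673, 0.278, 0.306, -0.613]
contact_force: [-0.0, -0.6, -1.7]
gripper_width: 0.113
```

```bash
python3 tb.py -100 52;python3 look.py 6 scene; python3 rod.py 6 scene
```

```text
[0.541 0.014 0.052] [0.538 0.044 0.052] mm [19.982 -0.678 22.161] u [ 0.5   -0.017  0.554] deg [0.05  0.169 0.061] u [0. 0. 0.]
TCP in lip frame -129.8424432421443 0.6766048614524388 16.45237735126778 [-0.003 -0.583 -1.664] 8.95
8.95 [-1.0148  0.7875  0.6054  1.9718  0.3268  0.8171 -0.6643] [0.5385 0.0438 0.0525] [-0.0027 -0.5832 -1.6635] 0.11302601597986195
heading -84.69261919570272 tilt 41.16938966357189 roll -0.0013754738881014972
scene 200 a range [0.0165 0.0914] slope z deg 0.06751784630894146 z at a=0 0.0009436205703634939 yaw deg 0.7798280759015221 b0 -0.0009036149872729116
```

Request:
step_arm --pt "0.197 0 0.226 0 0 0" --pt "0.197 0 0.226 0 0 0" --pt "0.197 0 0.226 0 0 0" --pt "0.131 0 0.151 0 0 0" --pt "0.131 0 0.151 0 0 0" --pt "0.131 0 0.151 0 0 0" --pt "0.131 0 0.151 0 0 0" --pt "0 0 0 0 0 0"

```text
t: 10.0
eef_pos: [0.5445, -0.0246, 0.0526]
tool_rot: [0.673, 0.278, 0.306, -0.613]
contact_force: [-0.4, 0.4, -2.2]
gripper_width: 0.113
```

```bash
python3 tb.py 0 52;python3 look.py 7 wrist
```

```text
[ 0.55  -0.086  0.052] [ 0.544 -0.025  0.053] mm [40.69  -0.185 45.62 ] u [ 1.017 -0.005  1.14 ] deg [0.019 0.184 0.111] u [0.    0.001 0.   ]
TCP in lip frame -61.12825221208809 0.2416050736552929 16.583049767123956 [-0.394  0.38  -2.208] 10.0
10.0 [-0.9351  0.7804  0.64    2.0241  0.3775  0.722  -0.62  ] [ 0.5445 -0.0246  0.0526] [-0.3943  0.38   -2.2083] 0.11268197794783011
```

View pics/wrist7.png

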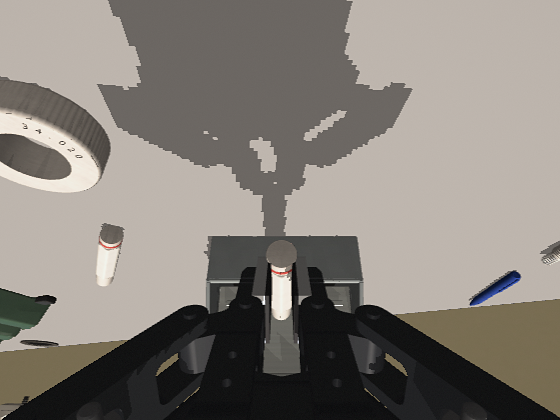

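Request:
step_arm --pt "0.131 0 0.151 0 0 0" --pt "0.131 0 0.151 0 0 0" --pt "0.131 0 0.151 0 0 0" --pt "0.131 0 0.151 0 0 0" --pt "0.131 0 0.151 0 0 0" --pt "0.131 0 0.151 0 0 0" --pt "0.131 0 0.151 0 0 0" --pt "0 0 0 0 0 0"

```text
t: 11.05
eef_pos: [0.5494, -0.081, 0.0529]
tool_rot: [0.673, 0.278, 0.306, -0.614]
contact_force: [-0.4, -0.2, -3.8]
gripper_width: 0.11
```

```bash
python3 tb.py 0 52;python3 look.py 8 wrist
```

```text
[ 0.55  -0.086  0.052] [ 0.549 -0.081  0.053] mm [3.675 0.198 2.834] u [0.092 0.005 0.071] deg [-0.006  0.218  0.161] u [-0.     0.001  0.   ]
TCP in lip frame -4.553708954356306 -0.18807065776564766 16.89762472581552 [-0.398 -0.162 -3.83 ] 11.05
11.05 [-0.8606  0.7808  0.6678  2.0527  0.4194  0.6463 -0.5797] [ 0.5494 -0.081   0.0529] [-0.3985 -0.1619 -3.8305] 0.11040880825167344
```

View pics/wrist8.png

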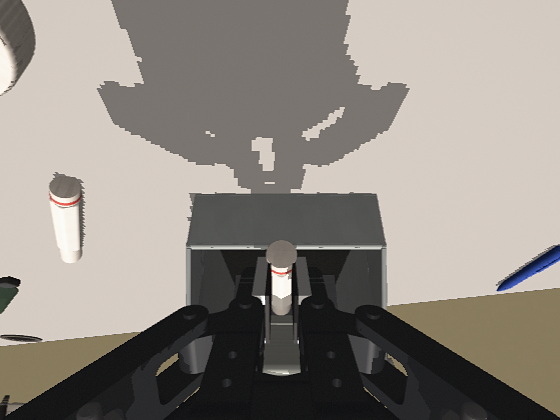

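Request:
step_arm --pt "0.066 0 0.076 0 0 0" --pt "0.066 0 0.076 0 0 0" --pt "0.066 0 0.076 0 0 0" --pt "0.066 0 0.075 0 0 0" --pt "0 0 0 0 0 0"

```text
t: 11.72
eef_pos: [0.5513, -0.0962, 0.0529]
tool_rot: [0.673, 0.278, 0.306, -0.613]
contact_force: [0.7, 0.0, -4.1]
gripper_width: 0.112
```

Request:
step_arm --pt "0.033 0 0.037 0 0 0" --pt "0.033 0 0.037 0 0 0" --pt "0 0 0 0 0 0"

```text
t: 12.1
eef_pos: [0.5518, -0.0998, 0.0528]
tool_rot: [0.673, 0.278, 0.306, -0.613]
contact_force: [-0.4, 1.7, -3.5]
gripper_width: 0.112
```

Request:
step_arm --pt "0.0165 0 0.0188 0 0 0" --pt "0.0165 0 0.0188 0 0 0" --pt "0 0 0 0 0 0"

```text
t: 12.48
eef_pos: [0.552, -0.1017, 0.0527]
tool_rot: [0.673, 0.278, 0.306, -0.613]
contact_force: [-0.2, 2.0, -2.6]
gripper_width: 0.113
```

Request:
step_arm --pt "0.0165 0 0.0188 0 0 0" --pt "0.0165 0 0.0188 0 0 0" --pt "0 0 0 0 0 0"

```text
t: 12.85
eef_pos: [0.5521, -0.1037, 0.0527]
tool_rot: [0.673, 0.278, 0.306, -0.613]
contact_force: [-0.5, 0.5, -3.6]
gripper_width: 0.117
```

Request:
step_arm --pt "0.0165 0 0.0188 0 0 0" --pt "0.0165 0 0.0188 0 0 0" --pt "0 0 0 0 0 0"

```text
t: 13.22
eef_pos: [0.5523, -0.1057, 0.0527]
tool_rot: [0.673, 0.278, 0.306, -0.613]
contact_force: [0.4, -0.3, -2.9]
gripper_width: 0.111
```

Request:
step_arm --pt "0.0165 0 0.0188 0 0 0" --pt "0.0165 0 0.0188 0 0 0" --pt "0 0 0 0 0 0"

```text
t: 13.6
eef_pos: [0.5525, -0.1077, 0.0527]
tool_rot: [0.673, 0.278, 0.306, -0.613]
contact_force: [-0.6, 0.6, -2.5]
gripper_width: 0.107
```

Request:
step_arm --pt "0.0165 0 0.0188 0 0 0" --pt "0.0165 0 0.0188 0 0 0" --pt "0 0 0 0 0 0"

```text
t: 13.98
eef_pos: [0.5527, -0.1097, 0.0527]
tool_rot: [0.673, 0.278, 0.306, -0.613]
contact_force: [0.3, 0.5, -3.4]
gripper_width: 0.111
```

Request:
step_arm --pt "0.0165 0 0.0188 0 0 0" --pt "0.0165 0 0.0188 0 0 0" --pt "0 0 0 0 0 0"

```text
t: 14.35
eef_pos: [0.5529, -0.1117, 0.0527]
tool_rot: [0.673, 0.278, 0.306, -0.613]
contact_force: [0.2, 0.1, -3.2]
gripper_width: 0.111
```

Request:
step_arm --pt "0.0165 0 0.0188 0 0 0" --pt "0.0165 0 0.0188 0 0 0" --pt "0 0 0 0 0 0"

```text
t: 14.72
eef_pos: [0.553, -0.1137, 0.0527]
tool_rot: [0.673, 0.278, 0.306, -0.613]
contact_force: [0.4, 0.2, -2.6]
gripper_width: 0.117
```

Request:
step_arm --pt "0.0165 0 0.0188 0 0 0" --pt "0.0165 0 0.0188 0 0 0" --pt "0 0 0 0 0 0"

```text
t: 15.1
eef_pos: [0.5532, -0.1157, 0.0527]
tool_rot: [0.673, 0.278, 0.306, -0.613]
contact_force: [0.5, 1.3, -2.9]
gripper_width: 0.114
```

Request:
step_arm --pt "0.0165 0 0.0188 0 0 0" --pt "0.0165 0 0.0188 0 0 0" --pt "0 0 0 0 0 0"

```text
t: 15.48
eef_pos: [0.5536, -0.1166, 0.0523]
tool_rot: [0.673, 0.278, 0.307, -0.613]
contact_force: [-1.3, 5.0, -2.8]
gripper_width: 0.113
```

Request:
step_arm --pt "0.0165 0 0.0188 0 0 0" --pt "0.0165 0 0.0188 0 0 0" --pt "0 0 0 0 0 0"

```text
t: 15.85
eef_pos: [0.5539, -0.1183, 0.0522]
tool_rot: [0.673, 0.278, 0.307, -0.612]
contact_force: [-0.7, 6.4, -2.6]
gripper_width: 0.116
```

```bash
python3 tb.py 0 52;python3 look.py 9 wrist
```

```text
[ 0.55  -0.086  0.052] [ 0.554 -0.118  0.052] mm [-21.554  -0.721 -24.993] u [-0.539 -0.018 -0.625] deg [0.105 0.086 0.019] u [0. 0. 0.]
TCP in lip frame 33.00307542993788 0.7637599981368922 16.17811940467962 [-0.748  6.378 -2.635] 15.85
15.85 [-0.8041  0.7841  0.6834  2.0636  0.4474  0.5932 -0.5491] [ 0.5539 -0.1183  0.0522] [-0.7476  6.3776 -2.6351] 0.11607389011732755
```

View pics/wrist9.png

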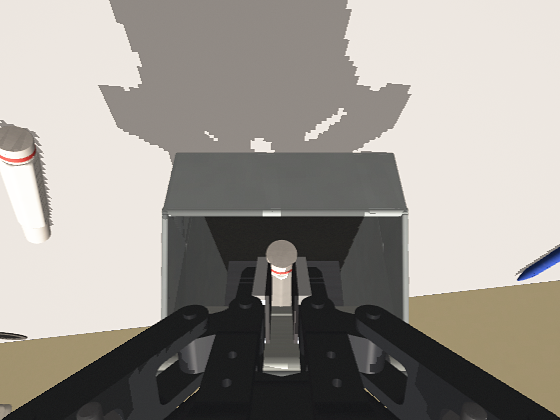

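Request:
step_arm --pt "0.0165 0 0.0188 0 0 0" --pt "0 0 0 0 0 0" --pt "0 0 0 0 0 0" --pt "0 0 0 0 0 0"

```text
t: 16.4
eef_pos: [0.554, -0.119, 0.0521]
tool_rot: [0.673, 0.278, 0.307, -0.612]
contact_force: [-2.1, 6.6, -2.8]
gripper_width: 0.11
```

```bash
python3 -c "
from h import *
import time
for i in range(3):
    o=bot.get_obs(); print(o['t'],o['eef_pos'],o['contact_force'])
"
```

```text
16.4 [ 0.55400796 -0.11904269  0.05211593] [-2.06005817  6.63200071 -2.75571258]
16.4 [ 0.55400796 -0.11904269  0.05211593] [-2.06005817  6.63200071 -2.75571258]
16.4 [ 0.55400796 -0.11904269  0.05211593] [-2.06005817  6.63200071 -2.75571258]
```

The plunger gives about 3 mm at roughly 6.9 N. Releasing with a modest opening.

Request:
step_arm --pt "0 0 0 0 0 0" --pt "0 0 0 0 0 0" --pt "0 0 0 0 0 0" --pt "0 0 0 0 0 0" --pt "0 0 0 0 0 0" --fingers 0.35

```text
t: 17.02
eef_pos: [0.5536, -0.1208, 0.0528]
tool_rot: [0.673, 0.278, 0.306, -0.613]
contact_force: [-1.4, 1.9, 0.4]
gripper_width: 0.323
```

```bash
python3 tb.py 0 52;python3 look.py 10 wrist
```

```text
[ 0.55  -0.086  0.052] [ 0.554 -0.121  0.053] mm [-22.746  -0.248 -27.185] u [-0.569 -0.006 -0.68 ] deg [0.05  0.191 0.102] u [0.    0.001 0.   ]
TCP in lip frame 35.43788868537998 0.23547254493323594 16.786034936842658 [-1.363  1.858  0.401] 17.025
17.025 [-0.802   0.7843  0.6855  2.0642  0.449   0.5927 -0.5483] [ 0.5536 -0.1208  0.0528] [-1.3635  1.8583  0.4006] 0.3230996411856563
```

View pics/wrist10.png

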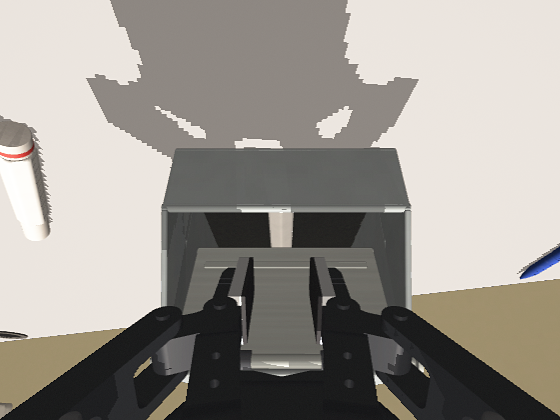

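The gauge has dropped: it shows behind the lip at column 281, rows 210–248, and the flap rests on the fingers. Withdrawing.

Request:
step_arm --pt "-0.07 0 -0.075 0 0 0" --pt "-0.131 0 -0.151 0 0 0" --pt "-0.131 0 -0.151 0 0 0" --pt "-0.131 0 -0.151 0 0 0" --pt "0 0 0 0 0 0"

```text
t: 17.7
eef_pos: [0.5513, -0.0917, 0.0526]
tool_rot: [0.674, 0.278, 0.306, -0.613]
contact_force: [0.2, -0.2, 0.0]
gripper_width: 0.326
```

Request:
step_arm --pt "-0.131 0 -0.151 0 0 0" --pt "-0.131 0 -0.151 0 0 0" --pt "-0.131 0 -0.151 0 0 0" --pt "-0.131 0 -0.151 0 0 0" --pt "0 0 0 0 0 0"

```text
t: 18.32
eef_pos: [0.5483, -0.0597, 0.0524]
tool_rot: [0.674, 0.278, 0.307, -0.613]
contact_force: [-0.5, -0.8, -0.9]
gripper_width: 0.33
```

Request:
step_arm --pt "-0.197 0 -0.226 0 0 0" --pt "-0.197 0 -0.226 0 0 0" --pt "-0.26 0 -0.3 0 0 0" --pt "-0.26 0 -0.3 0 0 0" --pt "-0.6 0 0 0 0 0" --pt "-0.6 0 0 0 0 0" --pt "0 0 0 0 0 0"

```text
t: 19.2
eef_pos: [0.5409, 0.0287, 0.0889]
tool_rot: [0.674, 0.279, 0.307, -0.612]
contact_force: [0.2, -0.5, 0.1]
gripper_width: 0.321
```

```bash
python3 tb.py 0 52;python3 look.py 11 wrist side
```

```text
[ 0.55  -0.086  0.052] [0.541 0.029 0.089] mm [103.102  -1.979  62.144] u [ 2.578 -0.049  1.554] deg [ 0.107  0.049 -0.118] u [ 0.  0. -0.]
TCP in lip frame -114.58231798727692 1.6391150227109912 52.94388855033751 [ 0.152 -0.507  0.138] 19.2
19.2 [-1.014   0.7191  0.6358  1.9819  0.3519  0.8518 -0.6271] [0.5409 0.0287 0.0889] [ 0.1522 -0.507   0.1379] 0.3210441923251242
```

View pics/wrist11.png

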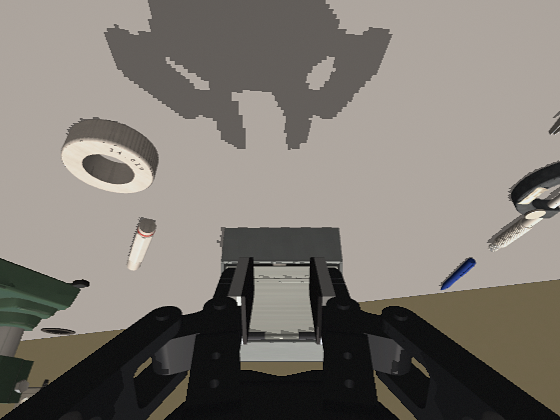

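View pics/side11.png

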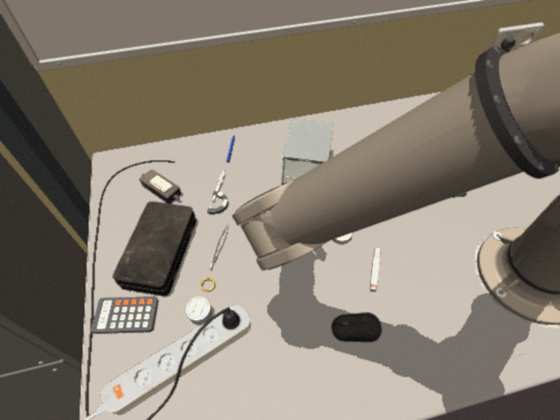

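The flap looks shut, as a flat panel from row 265 to row 335. I'll check its plane by depth and bystander movement by image difference.

Request:
step_arm --pt "-0.5 0 -0.5 0 0 0" --pt "-0.5 0 -0.5 0 0 0" --pt "-0.5 0 0 0 0 0" --pt "0 0 0 0 0 0" --pt "0 0 0 0 0 0"

```text
t: 19.92
eef_pos: [0.5329, 0.094, 0.1068]
tool_rot: [0.673, 0.277, 0.306, -0.614]
contact_force: [1.1, -1.0, 0.6]
gripper_width: 0.324
```

```bash
python3 look.py 12 wrist side scene; python3 - <<'E'
from h import *
import json
np.set_printoptions(precision=1,suppress=True)
o=json.load(open("pics/o11.json")); c=cam("wrist",o); D=np.load("pics/wrist11_d.npy")
lip=np.array([.5505,-.0865,.036]); bx=np.array([.094,-.9956,0])
for col in (265,282,300):
    P=bydepth(c,[(col,r) for r in range(272,330,4)],D)-lip
    f=np.polyfit(P[:,2],P@bx,1); print("flap lean deg",np.degrees(np.arctan(f[0])),np.c_[P@bx,P[:,2]][::5]*1000)
a=cv2.imread("pics/scene0.png");b=cv2.imread("pics/scene12.png")
cv2.imwrite("pics/s12.png",b)
E
```

```text
19.925 [-1.0905  0.709   0.6144  1.9147  0.3081  0.9767 -0.6581] [0.5329 0.094  0.1068] [ 1.0837 -0.9595  0.6192] 0.3243652385756669
flap lean deg 30.662012474536244 [[ 4.4  8. ]
 [12.8 23.6]
 [22.2 38.9]]
flap lean deg 30.8174403034787 [[ 2.3  8.7]
 [12.1 23.8]
 [21.9 39. ]]
flap lean deg 30.926455315522723 [[ 2.8  8.5]
 [12.7 23.6]
 [22.2 38.9]]
```

View pics/wrist12.png

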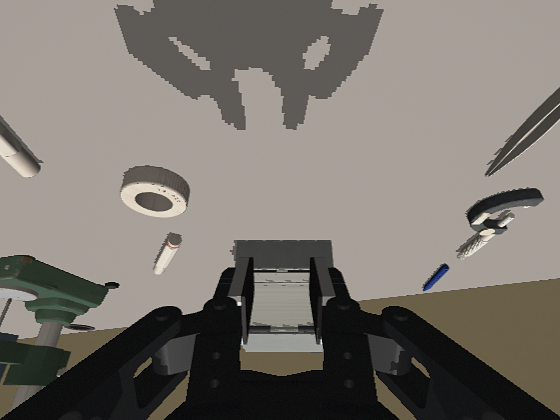

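View pics/s12.png

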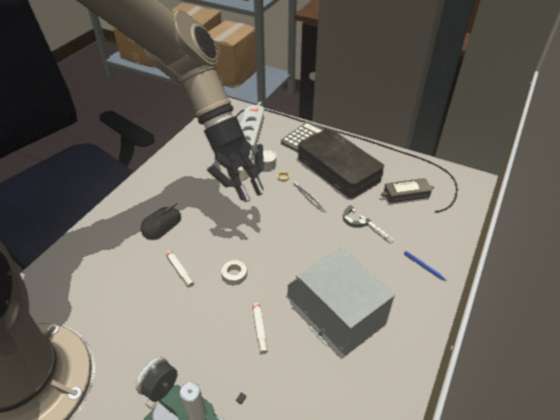

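The flap's lean measures 30.7–30.9° against 30° when shut, which is within the depth error. The desk looks unchanged and the hand is clear.

```bash
python3 -c "
from station import bot
print(bot.hand_in())"
```

```text
the job is handed in; nothing more can be done
None
```

I returned the gauge that was farthest from the base to the bin and handed the job in at about t = 20 s; no verdict was reported.

I held it level by its banded tail and pushed it through the flap. The plunger gave about 3 mm at roughly 6.9 N, well short of the end of its travel. I then let go and drew the hand out.

**Last checks**
- **Gauge:** after release I saw it lying behind the lip, and the wrist camera no longer showed it in the fingers. From the release point its tail should be about 17 mm behind the lip. I did not measure its resting place, because the shut flap hides it.
- **Flap:** it measures 30.7 to 30.9° of lean, against 30° nominal when shut. The difference is within the depth-camera error.
- **Robot:** the hand is clear of everything, with contact force near zero (within about 1.6 N).
- **Bystanders:** they look unmoved by eye in the last views; I did not measure them.

The only disagreement was between the scene, side and wrist cameras: their gauge positions differed by about 3 mm, so I used values in between.

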